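# Refill the kiln-prop hopper from the tray

### The arm

A 7-joint arm with a two-finger parallel gripper is mounted at the origin on a cart in front of the work surface, level with it; the furniture and walls round the work are solid. World frame = base frame: x ahead of the robot, y to its left, z up, the work surface at z = 0. Lengths are in m, angles in rad, forces in N, time in s.
With the tool pointing down it reaches from about 0.4 to 0.85 m from the base axis. Payload 10.4 kg.
Tool frame: the origin (TCP) lies midway between the tips of the shut fingers; the grasp point (between the pads) lies manip.grasp_offset behind it (manip.grasp_offset is the distance from the TCP to the grasp point, in m); z points along the fingers, y is the line along which they close (so a half turn about z gives the same grasp; the last joint's range is limited). The gripper opens to 87 mm and grips with 3 to 60 N. Pads are 19 mm wide; open, the fingers measure 117 mm over their backs; the gripper's body (75 mm by 190 mm) begins 51 mm behind the grasp point.
Start: joints at [-0.799, 0.332, -0.065, 1.46, 0.022, 1.35, -0.088], TCP at [0.446, 0.438, 0.223] pointing down, gripper open.
Joint ranges: [-2.6, 2.6], [-0.5, 2.12], [-1.47, 1.34], [0.16, 2.42], [-1.27, 4.41], [0.06, 2.06], [-2.6, 2.6]. Speed limits (rad/s): [2.22, 2.22, 2.79, 2.79, 3.14, 3.14, 3.14].

### API

Orientations are given as a unit quaternion [x, y, z, w].
In Python, from workcell import manip, vision, order gives the robot as it stands.
- The arm moves only by the tool play_rows, never from a script. Its argument "series" is a list of rows, each a list of 7 numbers: the shift along the tool's x, y, z in mm, then the turn, a rotation vector about the tool's x, y, z in rad, then the closure, from -1 (fully open) to 1 (shut), so that 0 is half open. A call has 1 to 12 rows; each row shifts and turns the commanded pose from where the row before left it, along the tool's axes as they then stand; what a row does not reach is not made up. A row lasts 1/8 s, in which the tool goes at most 62.5 mm and 10.7 degrees, less where a joint would pass 70% of its speed; a pose out of reach is approached as far as the arm can. A call is refused whole if a number of a shift passes 62.5 or a number of a turn 0.188, either way. A call with a gripper value outside its range is refused whole. The fingers move at their own pace and stop on an object; the grip force is fixed at half the most. Time passes only in rows, so rows that do not move let the fingers close. It gives the time, the measured TCP pose, the force, the opening and the grip force at its end, in the units of the state.
- manip.get_state(): the state, without advancing time (a new reading comes with each control period).
- vision.camera(name): name is "scene" or "side" or "wrist"; returns the picture (384x512x3 uint8, red, green, blue); there is no depth.
- vision.camera_info(name): a dict with "intrinsics" (3x3 intrinsics, pixels), "R" (3x3) and "t" (3): a world point X has camera coordinates R X + t. Camera axes: x right, y down, z forward; pixel columns grow to the right and rows downward; lengths in m; the calibration is good to about 2 mm. A picture is of the moment at which its call begins: read the wrist's pose just before it. camera_info takes no time and is no camera call; for the wrist camera it gives the pose at the moment of the call.
- order.sign_off(): hands the job in; it is judged then, once.
The state is a dict: "time_s": time; "q": joint angles; "joint_velocities": joint speeds; "effort": joint torques, N m; "tool_pos": TCP position; "tool_rot": TCP orientation; "contact_force": force on the tool from outside, world axes, zero at the start; "ft_torque": the same for the moment, N m; "gripper_width": opening from 0.0 (shut) to 1.0 (fully open); "grasp_force": force on a finger pad.
Only numpy, scipy, OpenCV 4.12 (cv2) and the standard library are available. Lean on these libraries where they do the work, as an engineer would, in place of code of your own. Each camera call takes 0.05 s, during which the arm holds its last target. There are 200 camera calls.

### The job

Refill the plywood feed hopper: first press its raised steel gate fully down so that the opening is shut, then lift the tray by the upright board over its middle and tip all three clay props out of its spout into the hopper. Do not handle the props with the fingers, and leave the mug and the bottles alone; at the end stand the empty tray upright on the bench and let go of it, with the gate still shut and all props lying in the hopper.

Things in the scene. Friction and masses are not known exactly. Their poses are not given: they have to be found in the camera images.
- hopper: Plywood feed hopper fixed to the bench at the robot's right. Origin at bench level under the middle of its box, z up; gate and trough on its -y side, pour in from its +y side. Own frame, mm: inside x -50..50, y -75..75; floor slopes 18 degrees down to the gate, z 77 at y 75, z 28 at y -75. An open trough (y -79..-179, lip z 36) below the gate catches what runs out.
- gate (a joint): Height of the hopper's upright sliding steel gate above its closed place, m: 0 = fully down on its stop (shut), 0.055 = fully raised. It starts raised 0.03 to 0.055; it is stiff (about 9 N to move it) and stays where it is left.
- gate_ledge (a point): Middle of the top face of the gate's press ledge, a level steel flange 70 mm wide (hopper x), 38 mm deep (hopper y), sticking out to the hopper's -y at the gate's top: at (0, -108, 126 + gate height) mm in the hopper's frame. Press it down from above; it bears well over 25 N. The hopper's front wall face is 27 mm behind this point (+y), top z 175.
- tray: Light wooden tray, 220 g, with the three props, loose on the bench at the robot's left. Origin under its bottom beneath the grip board; z up, spout to its own -y, roughly towards the hopper. Own frame, mm: level floor 5 thick, y -55..75, inside width 74; side and back walls 45 high (back at y 79). Two side posts carry a crossbar (x +-46, y +-12, z 75..85) under the grip board.
- tray_grip (a point): Where to hold the upright grip board: (0, 0, 107) mm in the tray's frame, same axes. The board is 16 thick (tray x; the fingers close along x), 60 long (y -30..30), z 83..127. A tool tilted at the grasp, wrist leaning to the tray's +y by 20 degrees or so, needs that much less tilt when pouring.
- tray_lip (a point): Middle of the upper edge of the pouring lip: (0, -86, 36) mm in the tray's frame, same axes; spout 82 mm wide outside. The spout floor rises at 45 degrees from the tray floor (y -55) to this lip, so the tray must be tilted lip-down well beyond 45 degrees; 65 degrees empties it. The props roll out fast, up to 0.1 m forward of the lip while they fall.
- prop0: Clay kiln prop, a cylinder 40 mm in diameter and 66 mm long, about 70 g, origin at its centre, its axis is its x axis. It lies across the tray at the back.
- prop1: Like prop0, in the middle of the tray.
- prop2: Like prop0, nearest to the spout.
- mug: Hand-built glazed mug with a long curved neck as its handle, 130 x 189 x 128 mm, standing at the back of the bench; origin under its middle. Leave it alone.
- bottle_a: Wide brown squeeze bottle, 50 mm across, 99 mm high, at the back left; origin under its middle. Leave it alone.
- bottle_b: Wide blue-grey squeeze bottle, 49 mm across, 96 mm high, at the back right; origin under its middle. Leave it alone.
- hopper_mouth (a point): Middle of the hopper's mouth, at (0, 0, 135) mm in the hopper's frame, same axes. Hopper frame, mm: back wall (+y) up to z 125, then a board flaring out to y 99, z 160; side walls up to z 135, then flaring out to x +-76, z 172; front wall (y -75..-81, open below z 85) up to z 175; two gate channels (x +-50..64, y -81..-99) up to z 175.
Things that resemble listed ones, but are neither listed nor needed, are in the scene too. Leave any pink or purple look-alike of the prop2 alone.

How it is judged:
By the outcome, as a careful person would: the job done as asked, in the order asked, and still so for the second after the job is handed in, with the robot touching nothing.
It also fails if it takes over 72 s, if anything falls off the work surface, if the arm or the gripper's body presses on something with over 40 N, if the wrist force passes 120 N, or if a joint passes its speed limit or range.

## Working session

There is one attempt and no reset: what is moved stays moved. The work goes in short steps, Python scripts to look and compute and a tool call to move; the robot and the scene stay as the last step left them, time stands still between calls to the robot, and variables do not carry over. Pictures are saved under pics/ and viewed, at most 10 in all, crops included, and the job is handed in when it is done.

Besides the shell and the picture viewer there is one more tool, called after "Request:" by a JSON object that holds its "name" and its "arguments", one argument or row to a line. play_rows: Moves the arm, as the interface text tells. Its arguments: {"type":"object","properties":{"series":{"type":"array"}},"required":["series"]}

```bash
mkdir -p pics; ls; python3 - <<'E'
from workcell import manip, vision
import cv2, numpy as np
np.set_printoptions(precision=4,suppress=True)
print(manip.get_state(), manip.grasp_offset)
for n in ("scene","side"):
    im=vision.camera(n); cv2.imwrite(f"pics/{n}0.png",cv2.resize(im[:,:,::-1],(800,600),interpolation=cv2.INTER_CUBIC)); np.save(f"pics/{n}0.npy",im)
    i=vision.camera_info(n); print(n,i)
E
```

```text
pics
{'time_s': 0.0, 'q': array([-0.7986,  0.3328, -0.0647,  1.461 ,  0.0216,  1.3499, -0.0885]), 'joint_velocities': array([ 0.0016,  0.001 ,  0.0003,  0.0003,  0.0004,  0.0001, -0.0006]), 'effort': array([  0.0001, -62.326 ,   0.0243, -38.9908,  -0.0615,   0.0395,
         0.0001]), 'tool_pos': array([0.4458, 0.4375, 0.2218]), 'tool_rot': array([ 0.387 ,  0.9221, -0.0007, -0.0002]), 'contact_force': array([-0.3305, -0.9026, -0.6073]), 'ft_torque': array([ 0.0117, -0.0253,  0.0485]), 'grasp_force': 0.0, 'gripper_width': 0.9999165459675668} 0.0187
scene {'intrinsics': array([[426.8889,   0.    , 250.8855],
       [  0.    , 426.8889, 187.0211],
       [  0.    ,   0.    ,   1.    ]]), 'R': array([[-0.2947, -0.9555,  0.0118],
       [-0.4919,  0.1411, -0.8591],
       [ 0.8192, -0.259 , -0.5116]]), 't': array([0.1592, 0.3707, 0.8103])}
side {'intrinsics': array([[380.5995,   0.    , 253.1684],
       [  0.    , 380.5995, 192.3971],
       [  0.    ,   0.    ,   1.    ]]), 'R': array([[-0.9452,  0.3262,  0.0112],
       [ 0.2873,  0.8476, -0.4461],
       [-0.155 , -0.4184, -0.8949]]), 't': array([ 0.521 , -0.1176,  1.2228])}
```

View pics/scene0.png

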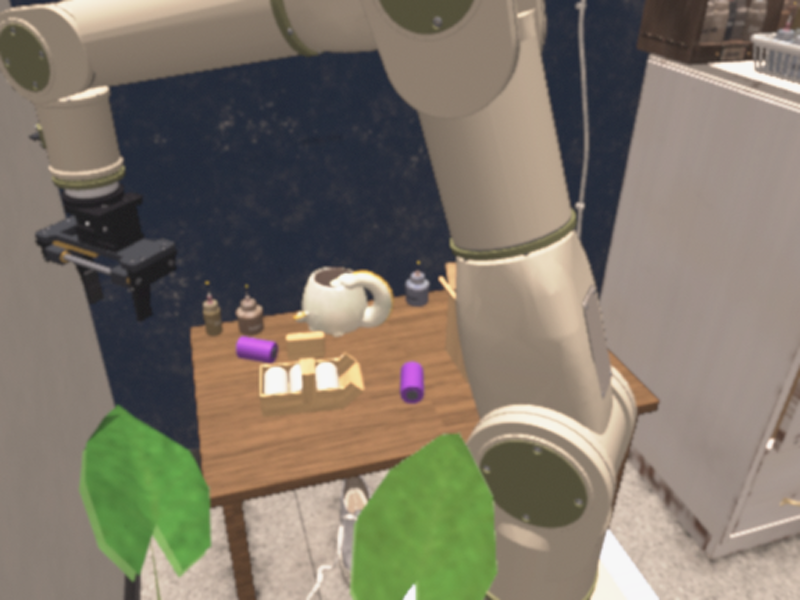

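View pics/side0.png

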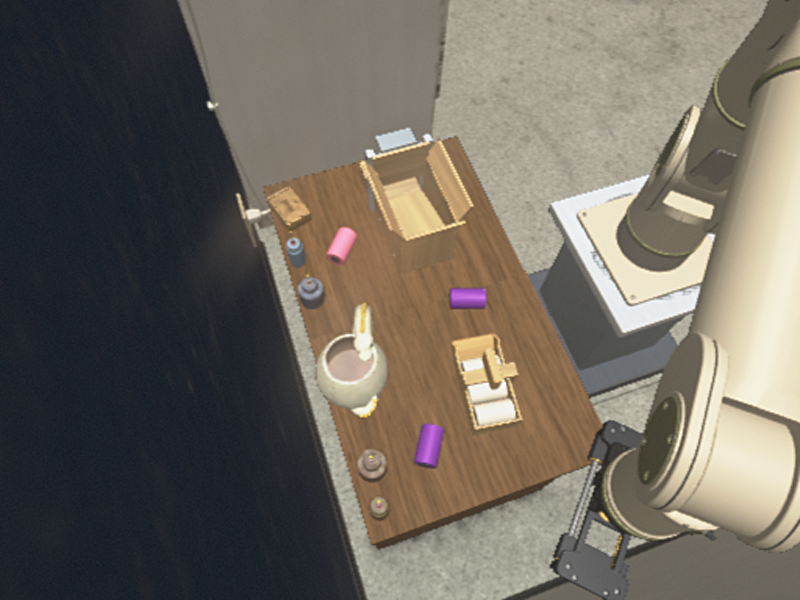

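The scene view shows the tray with three white props at (310,380), the mug at (340,300), and purple decoys at (257,349) and (412,382). The side view shows the hopper at (420,200), its gate ledge at (395,140), the tray at (487,385), and pink and purple decoys at (342,245), (468,298) and (430,445). I'll enlarge the side view to pick out the hopper and tray points.

```bash
python3 - <<'E'
import numpy as np, cv2
im=np.load('pics/side0.npy')[:,:,::-1]
def crop(x0,y0,w,h,s):
    c=cv2.resize(im[y0:y0+h,x0:x0+w],None,fx=s,fy=s,interpolation=cv2.INTER_CUBIC)
    for k in range(x0-x0%10+10,x0+w,10):
        cv2.line(c,((k-x0)*s,0),((k-x0)*s,6),(0,0,255),1); cv2.putText(c,str(k),((k-x0)*s-8,16),0,.33,(0,255,255),1)
    for k in range(y0-y0%10+10,y0+h,10):
        cv2.line(c,(0,(k-y0)*s),(6,(k-y0)*s),(0,0,255),1); cv2.putText(c,str(k),(8,(k-y0)*s+4),0,.33,(0,255,255),1)
    return c
a=crop(228,78,78,98,6); b=crop(282,207,56,74,7)
h=600;out=np.zeros((h,800,3),np.uint8)
out[:a.shape[0],:a.shape[1]]=a[:600]; w=min(800-a.shape[1],b.shape[1]); out[:b.shape[0],a.shape[1]:a.shape[1]+w]=b[:,:w]
cv2.imwrite('pics/crop1.png',out)
E
```

```text
(no output)
```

View pics/crop1.png

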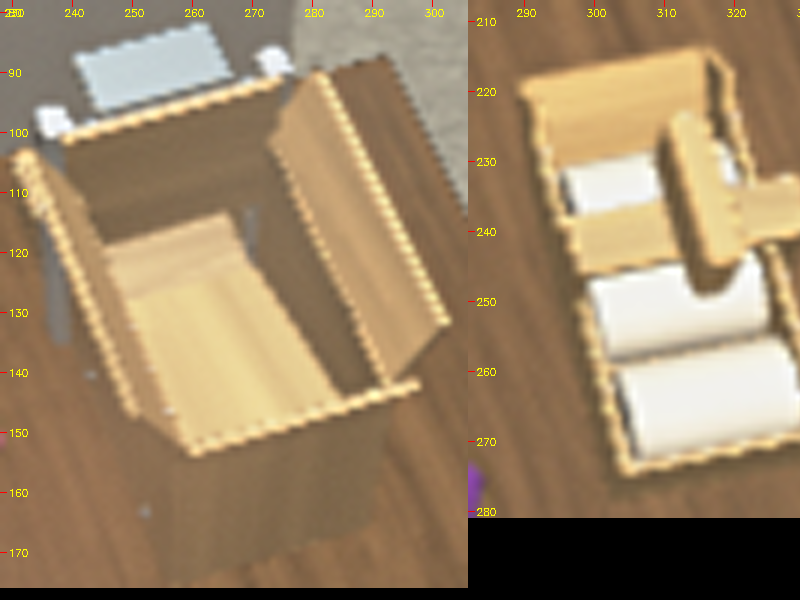

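The crop, origin at native (228,78) ×6, shows these features:
- **Hopper:** front wall top edge (63,140)-(287,83), flares (22,152)-(132,415) and (320,72)-(447,322), back board (190,455)-(420,385), ledge far corners (75,58) and (208,25).
- **Tray:** lip (520,90)-(712,48), back corner (628,474), board top (682,115)-(725,260).

The tray holding white props and the grip board is the one meant. The purple and pink cylinders are decoys.

```bash
cat > h.py <<'E'
import numpy as np
from scipy.optimize import least_squares
from scipy.spatial.transform import Rotation as Ro
np.set_printoptions(precision=4,suppress=True)
def proj(info,X):
    c=np.asarray(X)@np.array(info['R']).T+info['t']; p=c@np.array(info['intrinsics']).T
    return p[...,:2]/p[...,2:]
def place(p,L):
    c,s=np.cos(p[2]),np.sin(p[2]); L=np.asarray(L,float)/1000
    return L@np.array([[c,-s,0],[s,c,0],[0,0,1]]).T+[p[0],p[1],0]
E
python3 - <<'E'
from h import *
from workcell import vision
S=vision.camera_info('side'); print('cam',-S['R'].T@S['t'])
A=lambda x,y:np.array([x/6+228-.5,y/6+78-.5]); B=lambda x,y:np.array([(x-468)/7+282-.5,y/7+207-.5])
def ld(l0,l1,q):
    n=np.array([-(l1-l0)[1],(l1-l0)[0]]);n/=np.hypot(*n); return (q-l0)@n
def rh(p):
    P=lambda *L:proj(S,place(p,L))
    g=p[3]*1000;r=[]
    r+=list(P(57,-90,175)-A(52,120))+list(P(-57,-90,175)-A(275,60))
    for l,a,b in (((76,-70,172),A(24,155),A(132,412)),((-76,-70,172),A(320,75),A(445,320))):
        l0=P(*l);l1=P(l[0],75,172); r+=[ld(l0,l1,a),ld(l0,l1,b)]
    for y,z,a,b in ((-78,175,A(66,140),A(285,83)),(99,160,A(195,452),A(418,385))):
        l0=P(-50,y,z);l1=P(50,y,z); r+=[ld(l0,l1,a),ld(l0,l1,b)]
    r+=list(P(35,-127,126+g)-A(75,57))+list(P(-35,-127,126+g)-A(209,24))
    return np.array(r)
f=least_squares(rh,[.6,-.3,0,.04],loss='soft_l1'); print('hopper',f.x,np.round(rh(f.x),1))
def rt(p):
    P=lambda *L:proj(S,place(p,L))
    o=[((41,-86,36),(521,88)),((-41,-86,36),(712,49)),((41,81,45),(628,472)),((0,-30,127),(682,116)),((0,30,127),(726,258)),((46,-12,85),(571,222)),((46,12,85),(584,272))]
    return np.concatenate([P(*l)-B(*q) for l,q in o])
f=least_squares(rt,[.5,.1,0],loss='soft_l1'); print('tray',f.x,np.round(rt(f.x),1))
E
```

```text
cam [0.7157 0.4414 1.036 ]
hopper [ 0.4546 -0.1753  0.009   0.046 ] [ 0.4  0.3  0.2  0.3  0.2  0.   0.2 -0.3 -0.1 -0.5 -0.1  0.1 -0.3  0.2
 -0.3 -0.2]
tray [ 0.4447  0.1757 -0.1291] [-0.4 -0.4  0.1 -0.   0.   1.1  0.7 -1.1  0.8  0.4 -0.8 -0.9 -0.4  0.5]
```

Request:
{"name": "play_rows", "arguments": {
  "series": [
    [0, 0, -10, 0, 0, 0.155, 1],
    [0, 0, -10, 0, 0, 0.155, 1],
    [0, 0, -10, 0, 0, 0.155, 1],
    [0, 0, -10, 0, 0, 0.155, 1],
    [0, 0, -10, 0, 0, 0.155, 1],
    [0, 0, 0, 0, 0, 0, 1]
  ]
}}

```text
time_s: 0.85
tool_pos: [0.4462, 0.438, 0.2729]
tool_rot: [0.706, 0.708, 0.0, 0.0]
contact_force: [0.6, 0.1, -0.3]
gripper_width: 0.402
grasp_force: 0.0
```

```bash
cat > st.py <<'E'
from h import *
from workcell import manip
import json
def state():
    s=manip.get_state()
    with open('log.jsonl','a') as f: f.write(json.dumps([list(map(float,s[k])) for k in('q','tool_pos','tool_rot')])+'\n')
    return s
if __name__=='__main__':
    s=state(); R=Ro.from_quat(s['tool_rot']).as_matrix()
    print(round(s['time_s'],2),'q',s['q'],'p',s['tool_pos'],'F',s['contact_force'],'w',round(s['gripper_width'],2),s['grasp_force']); print(R)
E
python3 st.py
```

```text
0.85 q [-0.8796  0.3096  0.0393  1.3862 -0.012   1.4452 -0.8387] p [0.4462 0.438  0.2729] F [ 0.6358  0.0989 -0.3183] w 0.4 0.0
[[-0.002   1.      0.0006]
 [ 1.      0.002   0.0005]
 [ 0.0005  0.0006 -1.    ]]
```

Request:
{"name": "play_rows", "arguments": {
  "series": [
    [-50, 0, 0, 0, 0, 0, 1],
    [-60, 0, 0, 0, 0, 0, 1],
    [-60, 0, 0, 0, 0, 0, 1],
    [-60, 0, 0, 0, 0, 0, 1],
    [-60, 0, 0, 0, 0, 0, 1],
    [-60, 0, 0, 0, 0, 0, 1],
    [-60, 0, 0, 0, 0, 0, 1],
    [-50, 0, 0, 0, 0, 0, 1],
    [0, 0, 0, 0, 0, 0, 1]
  ]
}}

```text
time_s: 1.98
tool_pos: [0.4461, -0.026, 0.2723]
tool_rot: [0.708, 0.707, -0.0, 0.0]
contact_force: [0.4, 0.4, 0.5]
gripper_width: 0.002
grasp_force: 0.0
```

```bash
python3 st.py
```

```text
1.98 q [-0.4609 -0.1183  0.3859  1.8415  0.0452  1.4099 -0.0863] p [ 0.4461 -0.026   0.2723] F [0.3844 0.394  0.522 ] w 0.0 0.0
[[ 0.0016  1.      0.    ]
 [ 1.     -0.0016 -0.0002]
 [-0.0002  0.     -1.    ]]
```

Request:
{"name": "play_rows", "arguments": {
  "series": [
    [-55, 2, 0, 0, 0, 0, 1],
    [-60, 2, 0, 0, 0, 0, 1],
    [-60, 3, 0, 0, 0, 0, 1],
    [-60, 3, 0, 0, 0, 0, 1],
    [-22, 0, 0, 0, 0, 0, 1],
    [0, 0, 35, 0, 0, 0, 1],
    [0, 0, 35, 0, 0, 0, 1],
    [0, 0, 0, 0, 0, 0, 1]
  ]
}}

```text
time_s: 2.98
tool_pos: [0.4559, -0.2775, 0.2001]
tool_rot: [0.705, 0.709, -0.001, -0.002]
contact_force: [0.4, 0.4, 0.2]
gripper_width: 0.005
grasp_force: 0.0
```

```bash
python3 st.py; python3 - <<'E'
from workcell import vision
import cv2
im=vision.camera('side')[:,:,::-1]
cv2.imwrite('pics/p1.png',cv2.resize(im[60:190,200:340],None,fx=4.5,fy=4.5,interpolation=cv2.INTER_CUBIC))
E
```

```text
2.98 q [-0.1831  0.1638  0.7195  1.763  -0.112   1.2618  0.5691] p [ 0.4559 -0.2775  0.2001] F [0.4196 0.4458 0.2193] w 0.01 0.0
[[-0.0046  1.     -0.0049]
 [ 1.      0.0046  0.0017]
 [ 0.0017 -0.0049 -1.    ]]
```

View pics/p1.png

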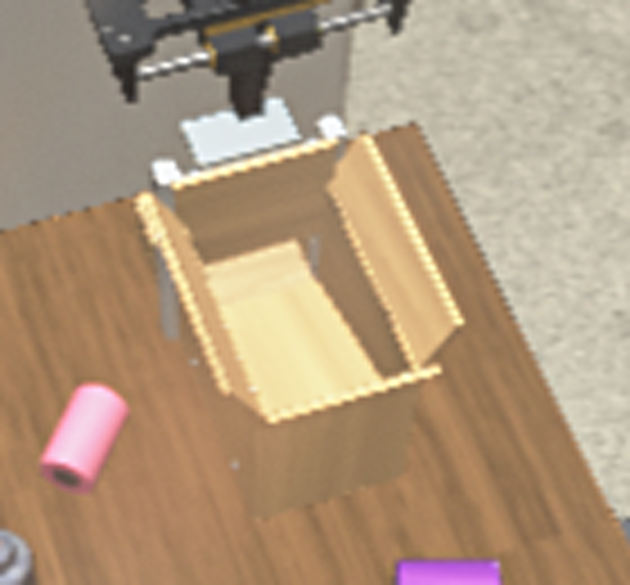

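The shut fingers (245,110) are right above the ledge (240,130). Next I'll press the gate down.

Request:
{"name": "play_rows", "arguments": {
  "series": [
    [-6, 0, 10, 0, 0, 0, 1],
    [0, 0, 12, 0, 0, 0, 1],
    [0, 0, 10, 0, 0, 0, 1],
    [0, 0, 10, 0, 0, 0, 1],
    [0, 0, 10, 0, 0, 0, 1],
    [0, 0, 8, 0, 0, 0, 1],
    [0, 0, 0, 0, 0, 0, 1]
  ]
}}

```text
time_s: 3.9
tool_pos: [0.4568, -0.2852, 0.1421]
tool_rot: [0.707, 0.707, -0.0, -0.0]
contact_force: [0.4, 0.1, -0.5]
gripper_width: 0.006
grasp_force: 0.0
```

```bash
python3 st.py
```

```text
3.9 q [-0.1502  0.2357  0.7141  1.8262 -0.1689  1.1415  0.622 ] p [ 0.4568 -0.2852  0.1421] F [ 0.3622  0.1147 -0.4779] w 0.01 0.0
[[-0.0011  1.     -0.0002]
 [ 1.      0.0011  0.0001]
 [ 0.0001 -0.0002 -1.    ]]
```

Request:
{"name": "play_rows", "arguments": {
  "series": [
    [0, 0, 5, 0, 0, 0, 1],
    [0, 0, 5, 0, 0, 0, 1],
    [0, 0, 3, 0, 0, 0, 1]
  ]
}}

```text
time_s: 4.28
tool_pos: [0.4569, -0.2853, 0.1298]
tool_rot: [0.707, 0.707, 0.0, 0.0]
contact_force: [-1.9, 1.0, 7.9]
gripper_width: 0.002
grasp_force: 4.0
```

```bash
python3 - <<'E'
from workcell import vision
import cv2
im=vision.camera('side')[:,:,::-1]
cv2.imwrite('pics/p2.png',cv2.resize(im[60:130,220:300],None,fx=7,fy=7,interpolation=cv2.INTER_CUBIC))
E
```

```text
(no output)
```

View pics/p2.png

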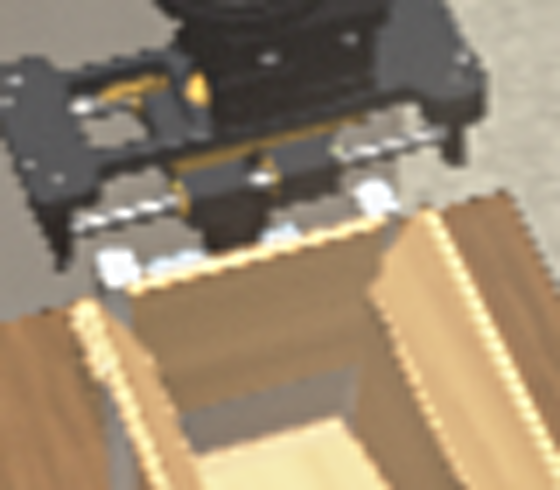

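The gate plate (grey, around (280,410)) now covers most of the opening and pushes back with 8 N. I'll keep pressing until it reaches its stop.

Request:
{"name": "play_rows", "arguments": {
  "series": [
    [0, 0, 3, 0, 0, 0, 1],
    [0, 0, 2, 0, 0, 0, 1],
    [0, 0, 0, 0, 0, 0, 1]
  ]
}}

```text
time_s: 4.7
tool_pos: [0.4571, -0.2854, 0.1263]
tool_rot: [0.707, 0.707, 0.001, 0.0]
contact_force: [-7.2, 4.7, 22.6]
gripper_width: 0.006
grasp_force: 11.4
```

Request:
{"name": "play_rows", "arguments": {
  "series": [
    [0, 0, 1, 0, 0, 0, 1],
    [0, 0, 0, 0, 0, 0, 1]
  ]
}}

```text
time_s: 4.95
tool_pos: [0.4571, -0.2855, 0.1261]
tool_rot: [0.707, 0.707, 0.001, 0.0]
contact_force: [-11.4, 7.3, 33.3]
gripper_width: 0.008
grasp_force: 16.7
```

Request:
{"name": "play_rows", "arguments": {
  "series": [
    [0, 0, -20, 0, 0, 0, 1],
    [0, 0, -60, 0, 0, 0, 1],
    [0, 0, -60, 0, 0, 0, 0],
    [30, 0, -10, 0, 0, 0, -1],
    [60, 0, 0, 0, 0, 0, -1],
    [60, 0, 0, 0, 0, 0, -1],
    [60, 0, 0, 0, 0, 0, -1],
    [60, 0, 0, 0, 0, 0, -1],
    [60, 0, 0, 0, 0, 0, -1],
    [0, 0, 0, 0, 0, 0, -1]
  ]
}}

```text
time_s: 6.2
tool_pos: [0.4559, 0.0495, 0.2731]
tool_rot: [0.704, 0.71, -0.0, -0.0]
contact_force: [1.2, -0.6, 0.1]
gripper_width: 0.83
grasp_force: 0.0
```

```bash
python3 st.py; cat > fk.py <<'E'
from h import *
import json,itertools
Z=lambda a:Ro.from_euler('z',a); Y=lambda a:Ro.from_euler('y',a)
def fk(q,g,sg):
    # g: h,L1,L2,L3,elbow offset,wrist offset,tool yaw
    R=Z(sg[0]*q[0])*Y(q[1]); p=np.array([0,0,g[0]])
    R=R*Z(sg[1]*q[2]); p=p+R.apply([g[4],0,g[1]])
    R=R*Y(q[3])*Z(sg[2]*q[4]); p=p+R.apply([g[5],0,g[2]])
    R=R*Y(q[5]); p=p+R.apply([g[6],0,0]); R=R*Z(sg[3]*q[6]+g[7]); return p+R.apply([0,0,g[3]]),R
def data(): return [json.loads(l) for l in open('log.jsonl')]
def res(g,sg,D):
    r=[]
    for q,p,t in D:
        P,R=fk(q,g,sg); r+=list(P-p)+list(.3*(R.inv()*Ro.from_quat(t)).as_rotvec())
    return np.array(r)
def fit(sg,D,y0): return least_squares(res,[.3,.4,.4,.2,0,0,0,y0],args=(sg,D))
if __name__=='__main__':
    D=data()
    for sg in itertools.product((1,-1),repeat=4):
        f=min((fit(sg,D,y) for y in(0,1.57,3.14,-1.57)),key=lambda f:f.cost)
        if f.cost<1e-2: print(sg,f.cost,f.x)
E
python3 fk.py
```

```text
6.2 q [-0.5761 -0.0842  0.3495  1.8132  0.0286  1.4083 -0.2234] p [0.4559 0.0495 0.2731] F [ 1.15   -0.5598  0.0775] w 0.83 0.0
[[-0.009   1.     -0.0007]
 [ 1.      0.009   0.0004]
 [ 0.0004 -0.0007 -1.    ]]
(-1, -1, -1, -1) 0.0042559682436449 [ 1.4009  0.388   0.4591  1.5087 -0.0105 -0.0687 -0.0398  1.5708]
```

```bash
python3 - <<'E'
from fk import *
open('log.jsonl','a').write(json.dumps([[-0.7986,0.3328,-0.0647,1.461,0.0216,1.3499,-0.0885],[0.4458,0.4375,0.2218],[0.387,0.9221,-0.0007,-0.0002]])+'\n')
D=data(); sg=(-1,-1,-1,-1); f=fit(sg,D,1.57); print(f.x); print(f.fun.reshape(-1,6))
E
```

```text
[ 1.1947  0.3983  0.4582  1.3071 -0.0052 -0.0624 -0.0363  1.5708]
[[-0.0388  0.0241  0.0007 -0.     -0.      0.    ]
 [ 0.0035  0.0467 -0.0014  0.     -0.      0.    ]
 [ 0.0123  0.0312 -0.0011 -0.     -0.      0.    ]
 [ 0.0202  0.0233 -0.0002 -0.     -0.      0.    ]
 [-0.0048  0.0465 -0.0017 -0.     -0.      0.    ]
 [-0.0369  0.0287  0.0038  0.     -0.     -0.    ]]
```

```bash
cat > fk.py <<'E'
from h import *
import json
Z=lambda a:Ro.from_euler('z',-a); Y=lambda a:Ro.from_euler('y',a)
def fk(q,g):
    R=Z(q[0]); p=R.apply([g[6],g[7],g[0]]); R=R*Y(q[1])
    R=R*Z(q[2]); p=p+R.apply([g[4],g[8],g[1]])
    R=R*Y(q[3])*Z(q[4]); p=p+R.apply([g[5],g[9],g[2]])
    R=R*Y(q[5])*Z(q[6]-np.pi/2); return p+R.apply([0,0,g[3]]),R
def data(): return [json.loads(l) for l in open('log.jsonl')]
def res(g,D):
    r=[]
    for q,p,t in D:
        P,R=fk(q,g); r+=list(P-p)
    return np.array(r+list(1e-3*(g-G0)))
G0=np.array([.3,.4,.45,.25]+[0]*6)
def fit(): return least_squares(res,G0,args=(data(),))
if __name__=='__main__':
    f=fit(); print(f.x); print(1000*f.fun[:-10].reshape(-1,3))
E
python3 fk.py
```

```text
[ 0.2528  0.4485  0.49    0.3465 -0.     -0.0001  0.     -0.0217 -0.0235
 -0.0004]
[[-0.0016 -0.0006  0.0127]
 [-0.0051  0.007   0.0023]
 [ 0.0091 -0.002   0.0015]
 [-0.0082 -0.0013 -0.0024]
 [-0.0004  0.0027  0.0026]
 [ 0.007  -0.0048 -0.0167]]
```

```bash
cat > plan.py <<'E'
from fk import *
H=np.array([.4546,-.1753,.009]); T=np.array([.4447,.1757,-.1291])
lo=np.array([-2.6,-.5,-1.47,.16,-1.27,.06,-2.6]);hi=np.array([2.6,2.12,1.34,2.42,4.41,2.06,2.6])
g=fit().x
def ik(p,R,q0):
    fun=lambda q:np.r_[fk(q,g)[0]-p,.3*(fk(q,g)[1].inv()*R).as_rotvec(),1e-3*(q-q0)]
    f=least_squares(fun,np.clip(q0,lo+.02,hi-.02),bounds=(lo+.01,hi-.01)); return f.x,np.abs(f.fun[:3]).max()*1000,np.abs(f.fun[3:6]).max()/.3
def tool(theta,alpha,yaw):  # tool orientation when tray tilted theta, grasp tilt alpha
    B=Ro.from_matrix(np.array([[0,1,0],[1,0,0],[0,0,-1]]).astype(float))
    return Ro.from_euler('z',yaw)*Ro.from_euler('x',theta-alpha)*B
def tcp_from_lip(lip_h,theta,alpha,grip=(0,0,109)):
    """lip position in hopper frame mm -> TCP world for tray at hopper yaw"""
    Rt=Ro.from_euler('z',H[2])*Ro.from_euler('x',theta)
    gp=place(H,lip_h)+Rt.apply((np.array(grip)-[0,-86,36])/1000)
    R=tool(theta,alpha,H[2]); return gp+R.apply([0,0,.0187]),R
E
python3 - <<'E'
from plan import *
q=np.array(data()[4][0])
q=np.array([-0.5761,-0.0842,0.3495,1.8132,0.0286,1.4083,-0.2234])
for a in (20,30):
    a_=np.radians(a); R=tool(0,a_,T[2]); p=place(T,(0,0,109))+R.apply([0,0,.0187])
    qq,e,o=ik(p,R,q); print('grasp',a,p,qq,round(e,1),round(o,3))
    for th,lip in((0,(0,90,260)),(20,(0,70,230)),(40,(0,45,190)),(55,(0,45,170)),(65,(0,45,170)),(75,(0,45,170)),(85,(0,45,170))):
        p,R=tcp_from_lip(lip,np.radians(th),a_); qq,e,o=ik(p,R,qq); print(th,p,qq,round(e,1),round(o,3))
E
```

```text
grasp 20 [0.4439 0.1694 0.0914] [-0.8672  0.291   0.2582  1.8678  0.1929  1.2367 -0.8256] 0.0 0.0
0 [ 0.4531 -0.0057  0.3154] [-0.7365 -0.0763  0.3748  1.7617  0.3543  1.5772 -0.3758] 0.0 0.0
20 [ 0.4535 -0.0495  0.3093] [-0.6401 -0.1348  0.5935  1.7642  0.0755  1.4895 -0.0479] 0.0 0.0
40 [ 0.454  -0.105   0.2836] [-0.4062  0.0293  0.8006  1.7401 -0.3412  1.5267  0.4449] 0.0 0.0
55 [ 0.4542 -0.13    0.267 ] [-0.1419  0.2498  0.8084  1.6924 -0.6398  1.6959  0.7532] 0.0 0.0
65 [ 0.4543 -0.1469  0.2656] [ 0.0227  0.391   0.7767  1.6375 -0.7828  1.8475  0.8838] 0.0 0.0
75 [ 0.4545 -0.1632  0.2612] [ 0.1665  0.525   0.7269  1.5829 -0.8928  1.9897  0.9724] 0.0 0.0
85 [ 0.4546 -0.1786  0.2541] [ 0.4209  0.6012  0.4654  1.5226 -0.9157  2.05    0.9626] 0.0 0.0
grasp 30 [0.4435 0.1664 0.0928] [-0.941   0.393   0.2812  1.7963  0.2598  1.3566 -0.8948] 0.0 0.0
0 [ 0.4531 -0.0087  0.3168] [-0.8222 -0.0299  0.3727  1.7715  0.4808  1.6328 -0.4692] 0.0 0.0
20 [ 0.4535 -0.0527  0.3096] [-0.7308 -0.1372  0.5603  1.7789  0.2453  1.5105 -0.1855] 0.0 0.0
40 [ 0.454  -0.1081  0.2828] [-0.5811 -0.0608  0.8223  1.7669 -0.1254  1.4601  0.2649] 0.0 0.0
55 [ 0.4542 -0.1329  0.2654] [-0.3273  0.1493  0.8824  1.7237 -0.4781  1.5769  0.6317] 0.0 0.0
65 [ 0.4544 -0.1494  0.2635] [-0.1385  0.2994  0.863   1.6686 -0.6616  1.7251  0.8088] 0.0 0.0
75 [ 0.4545 -0.1653  0.2587] [ 0.0341  0.4412  0.8155  1.6126 -0.7991  1.8741  0.9313] 0.0 0.0
85 [ 0.4546 -0.1802  0.2513] [ 0.1792  0.5738  0.7558  1.5576 -0.9041  2.0114  1.0126] 0.0 0.0
```

```bash
cat >> plan.py <<'E'
from workcell import manip
def delta(p,R):
    s=manip.get_state(); R0=Ro.from_quat(s['tool_rot'])
    d=p-s['tool_pos']; return 'turn(tool0)',(R0.inv()*R).as_rotvec(),'shift in target axes mm',1000*R.inv().apply(d),'in current axes',1000*R0.inv().apply(d)
E
python3 - <<'E'
from plan import *
a=np.radians(25);R=tool(0,a,T[2]);p=place(T,(0,0,109))+R.apply([0,0,.0187])
print(p,*delta(p,R))
E
```

```text
[0.4437 0.1679 0.0921] turn(tool0) [ 0.0294 -0.436   0.1361] shift in target axes mm [181.4529 -27.3177 115.118 ] in current axes [118.3808 -10.9869 181.0769]
```

Request:
{"name": "play_rows", "arguments": {
  "series": [
    [0, 0, 0, 0.01, -0.145, 0.045, -1],
    [0, 0, 0, 0.01, -0.145, 0.045, -1],
    [0, 0, 0, 0.01, -0.146, 0.046, -1],
    [45, -6, 5, 0, 0, 0, -1],
    [45, -7, 10, 0, 0, 0, -1],
    [45, -7, 10, 0, 0, 0, -1],
    [46, -7, 10, 0, 0, 0, -1],
    [0, 0, 0, 0, 0, 0, -1]
  ]
}}

```text
time_s: 7.2
tool_pos: [0.4489, 0.1977, 0.1628]
tool_rot: [0.734, 0.643, -0.165, 0.142]
contact_force: [-0.0, -0.4, 1.2]
gripper_width: 0.999
grasp_force: 0.0
```

```bash
python3 st.py; python3 - <<'E'
from plan import *
from workcell import vision
import cv2
a=np.radians(25);R=tool(0,a,T[2]);p=place(T,(0,0,109))+R.apply([0,0,.0187])
print(g); print(p,*delta(p,R))
out=np.zeros((400,800,3),np.uint8)
i=vision.camera_info('wrist');im=vision.camera('wrist')[:,:,::-1].copy()
for x in(-8,8):
  for y in (-30,30):
    u=proj(i,place(T,(x,y,127))); cv2.circle(im,tuple(int(v) for v in u.round()),3,(0,0,255),1)
cv2.imwrite('pics/w1.png',im)
E
```

```text
7.2 q [-0.8087  0.3074  0.1147  1.6981  0.2562  1.4745 -0.8947] p [0.4489 0.1977 0.1628] F [-0.0394 -0.364   1.2148] w 1.0 0.0
[[ 0.1191  0.9911 -0.0597]
 [ 0.8973 -0.1332 -0.421 ]
 [-0.4252 -0.0034 -0.9051]]
[ 0.2582  0.4486  0.49    0.3519 -0.     -0.0001  0.     -0.0218 -0.0235
 -0.0004]
[0.4437 0.1679 0.0921] turn(tool0) [-0.005   0.0028 -0.0026] shift in target axes mm [ 2.4474 -1.2816 76.8729] in current axes [ 2.6592 -0.9048 76.8712]
```

View pics/w1.png

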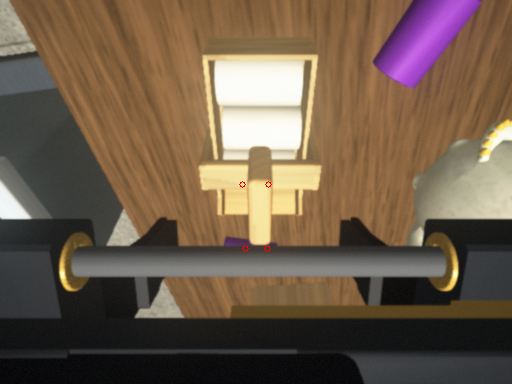

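The wrist view shows the grip board top centred at column 260, against a predicted 255, so it sits about 3 mm further along +tool y. It lies between the open fingers, with the props behind it and a purple decoy well clear. Now I'll descend and close.

Request:
{"name": "play_rows", "arguments": {
  "series": [
    [2, 2, 30, 0, 0, 0, -1],
    [0, 0, 30, 0, 0, 0, -1],
    [0, 0, 17, 0, 0, 0, -1],
    [0, 0, 0, 0, 0, 0, -1],
    [0, 0, 0, 0, 0, 0, 1],
    [0, 0, 0, 0, 0, 0, 1],
    [0, 0, 0, 0, 0, 0, 1],
    [0, 0, 0, 0, 0, 0, 1],
    [0, 0, 0, 0, 0, 0, 1],
    [0, 0, 0, 0, 0, 0, 1],
    [0, 0, 0, 0, 0, 0, 1]
  ]
}}

```text
time_s: 8.62
tool_pos: [0.4479, 0.1655, 0.0946]
tool_rot: [0.736, 0.641, -0.163, 0.142]
contact_force: [0.5, 0.2, 0.1]
gripper_width: 0.286
grasp_force: 0.0
```

```bash
python3 st.py
```

```text
8.62 q [-0.7775  0.342   0.1263  1.8116  0.2694  1.3174 -0.9   ] p [0.4479 0.1655 0.0946] F [0.4993 0.1793 0.1156] w 0.29 0.0
[[ 0.124   0.9906 -0.0576]
 [ 0.8976 -0.1367 -0.419 ]
 [-0.423   0.0002 -0.9062]]
```

Request:
{"name": "play_rows", "arguments": {
  "series": [
    [0, 0, 2, 0, 0, 0, 1],
    [0, 0, 0, 0, 0, 0, 1],
    [0, 0, 0, 0, 0, 0, 1],
    [0, 0, 0, 0, 0, 0, 1]
  ]
}}

```text
time_s: 9.12
tool_pos: [0.4477, 0.1647, 0.0926]
tool_rot: [0.736, 0.641, -0.163, 0.142]
contact_force: [-0.5, -0.2, -3.9]
gripper_width: 0.18
grasp_force: 30.0
```

Request:
{"name": "play_rows", "arguments": {
  "series": [
    [-4, 0, -9, 0, 0, 0, 1],
    [-10, 0, -22, 0, 0, 0, 1],
    [-14, 0, -30, 0, 0, 0, 1],
    [-16, 0, -35, 0, 0, 0, 1],
    [-16, 0, -35, 0, 0, 0, 1],
    [-14, 0, -30, 0, 0, 0, 1],
    [-9, 0, -20, 0, 0, 0, 1],
    [0, 0, 0, 0, 0, 0, 1]
  ]
}}

```text
time_s: 10.12
tool_pos: [0.4485, 0.1663, 0.2935]
tool_rot: [0.736, 0.641, -0.162, 0.142]
contact_force: [0.5, -0.2, -4.9]
gripper_width: 0.183
grasp_force: 30.0
```

```bash
python3 st.py; python3 - <<'E'
from plan import *
from workcell import vision
import cv2
s=manip.get_state(); i=vision.camera_info('side'); im=vision.camera('side')[:,:,::-1].copy()
R=Ro.from_quat(s['tool_rot']); gp=s['tool_pos']-R.apply([0,0,.0187]); Rt=R*tool(0,np.radians(24.8),0).inv()
w=lambda L:gp+Rt.apply((np.array(L)-[0,-3,109.5])/1000)
for L in((41,-86,36),(-41,-86,36),(41,81,45),(-41,81,45)):
    u=proj(i,w(L)); cv2.circle(im,tuple(int(v) for v in u.round()),2,(0,0,255),1)
cv2.imwrite('pics/s3.png',cv2.resize(im[180:310,260:400],None,fx=4,fy=4))
p,R=tcp_from_lip((0,90,240),0,np.radians(24.8),(0,-3,109.5)); print(p,*delta(p,R))
E
```

```text
10.12 q [-0.7909  0.1736  0.1376  1.5794  0.2813  1.7002 -0.797 ] p [0.4485 0.1663 0.2935] F [ 0.4938 -0.1618 -4.9322] w 0.18 29.979250270407647
[[ 0.1253  0.9906 -0.0553]
 [ 0.8985 -0.137  -0.417 ]
 [-0.4207  0.0026 -0.9072]]
[ 0.4531 -0.0102  0.2965] turn(tool0) [-0.0607  0.0029 -0.133 ] shift in target axes mm [-161.8824    3.4912   69.917 ] in current axes [-159.5035   29.1463   69.3946]
```

View pics/s3.png

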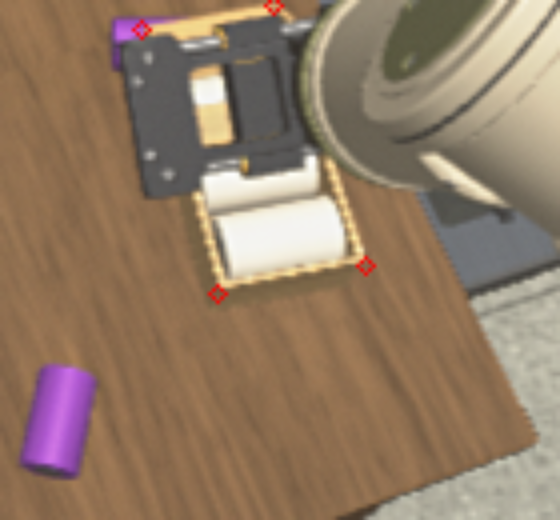

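The tray hangs level with its props, and its corners sit within about 2 px of prediction (back corner (215,285) against (218,293)). There is no slip. Now I'll carry it over to the hopper.

Request:
{"name": "play_rows", "arguments": {
  "series": [
    [0, 0, 0, -0.03, 0, -0.066, 1],
    [0, 0, 0, -0.03, 0.003, -0.067, 1],
    [-15, 0, 7, 0, 0, 0, 1],
    [-30, 1, 13, 0, 0, 0, 1],
    [-40, 1, 17, 0, 0, 0, 1],
    [-37, 1, 16, 0, 0, 0, 1],
    [-25, 0, 10, 0, 0, 0, 1],
    [-15, 0, 7, 0, 0, 0, 1],
    [0, 0, 0, 0, 0, 0, 1]
  ]
}}

```text
time_s: 11.3
tool_pos: [0.4521, -0.0117, 0.2962]
tool_rot: [0.688, 0.693, -0.152, 0.152]
contact_force: [-0.0, -0.6, -4.3]
gripper_width: 0.179
grasp_force: 30.0
```

```bash
python3 st.py; python3 - <<'E'
from plan import *
a=np.radians(24.8); G=(0,-3,109.5)
R0=None
for th,lip in ((0,(0,90,240)),(15,(0,80,225)),(30,(0,65,200)),(40,(0,50,180)),(50,(0,45,172)),(60,(0,45,170)),(70,(0,45,170)),(80,(0,45,170))):
    p,R=tcp_from_lip(lip,np.radians(th),a,G)
    if R0 is not None: print(th,p,'turn y',(R0.inv()*R).as_rotvec()[1],'shift(start axes)',1000*R0.inv().apply(p-p0))
    else: print(*delta(p,R))
    p0,R0=p,R
E
```

```text
11.3 q [-0.6403 -0.0401  0.2451  1.7961  0.4079  1.5616 -0.4306] p [ 0.4521 -0.0117  0.2962] F [-0.0234 -0.5645 -4.2811] w 0.18 29.979654655326158
[[-0.006   1.      0.0007]
 [ 0.9075  0.0057 -0.42  ]
 [-0.42   -0.0018 -0.9075]]
turn(tool0) [-0.003   0.0006 -0.0022] shift in target axes mm [ 1.2557  1.0201 -0.9402] in current axes [ 1.2574  1.0144 -0.9441]
15 [ 0.4534 -0.0373  0.2991] turn y 0.26179938779914935 shift(start axes) [-25.7424  -0.       9.1122]
30 [ 0.4537 -0.0735  0.2865] turn y 0.2617993877991494 shift(start axes) [-33.4823   0.      18.4894]
40 [ 0.454  -0.1041  0.2716] turn y 0.17453292519943298 shift(start axes) [-31.8116   0.      12.0866]
50 [ 0.4541 -0.1253  0.2659] turn y 0.17453292519943303 shift(start axes) [-21.9832  -0.      -0.0624]
60 [ 0.4543 -0.1417  0.2633] turn y 0.17453292519943273 shift(start axes) [-15.9122   0.      -4.662 ]
70 [ 0.4544 -0.1577  0.26  ] turn y 0.17453292519943303 shift(start axes) [-15.0606  -0.      -6.4716]
80 [ 0.4546 -0.1729  0.2538] turn y 0.17453292519943306 shift(start axes) [-15.0606   0.      -6.4716]
```

Request:
{"name": "play_rows", "arguments": {
  "series": [
    [-13, 1, 4, 0, 0.131, 0, 1],
    [-13, 0, 5, 0, 0.131, 0, 1],
    [-17, 0, 9, 0, 0.131, 0, 1],
    [-17, 0, 9, 0, 0.131, 0, 1],
    [-16, 0, 6, 0, 0.087, 0, 1],
    [-16, 0, 6, 0, 0.087, 0, 1],
    [0, 0, 0, 0, 0, 0, 1]
  ]
}}

```text
time_s: 12.18
tool_pos: [0.4537, -0.1052, 0.2658]
tool_rot: [0.699, 0.702, 0.091, -0.095]
contact_force: [0.9, 0.5, -4.8]
gripper_width: 0.18
grasp_force: 30.0
```

```bash
python3 st.py; python3 - <<'E'
from plan import *
from workcell import vision
import cv2
s=manip.get_state(); i=vision.camera_info('side'); im=vision.camera('side')[:,:,::-1].copy()
R=Ro.from_quat(s['tool_rot']); gp=s['tool_pos']-R.apply([0,0,.0187]); Rt=R*tool(0,np.radians(24.8),0).inv()
w=lambda L:gp+Rt.apply((np.array(L)-[0,-3,109.5])/1000)
print('lip hopper frame',1000*(w((0,-86,36))-place(H,(0,0,0))),'tilt',np.degrees(Rt.as_rotvec()))
for L in((41,-86,36),(-41,-86,36),(41,81,45),(-41,81,45)):
    u=proj(i,w(L)); cv2.circle(im,tuple(int(v) for v in u.round()),2,(0,0,255),1)
cv2.imwrite('pics/s4.png',cv2.resize(im[60:220,200:360],None,fx=3.5,fy=3.5))
p,R=tcp_from_lip((0,50,180),np.radians(40),np.radians(24.8),(0,-3,109.5)); print(p,*delta(p,R))
E
```

```text
12.18 q [-0.3676  0.0041  0.6955  1.7758 -0.2518  1.4584  0.3728] p [ 0.4537 -0.1052  0.2658] F [ 0.9023  0.4517 -4.8364] w 0.18 29.99965054448694
[[-0.0035  1.     -0.0055]
 [ 0.9654  0.0048  0.2607]
 [ 0.2607 -0.0044 -0.9654]]
lip hopper frame [ -1.1546  48.6914 174.213 ] tilt [39.9094  0.3364  0.1788]
[ 0.454  -0.1041  0.2716] turn(tool0) [-0.0032  0.0022 -0.0026] shift in target axes mm [ 1.0723 -0.1773 -5.2623] in current axes [ 1.0605 -0.197  -5.264 ]
```

View pics/s4.png

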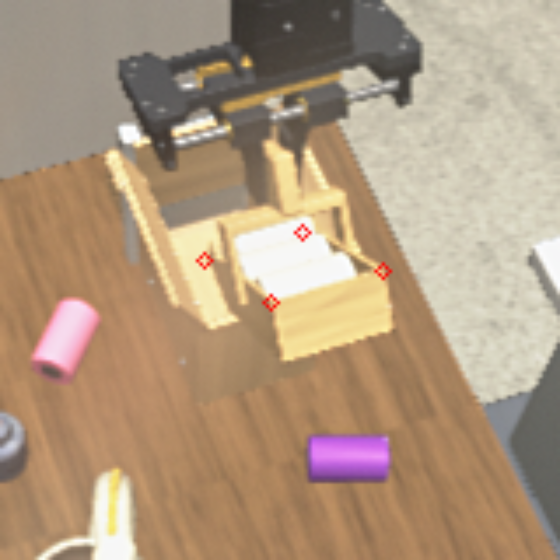

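The back wall top edge (275,312)-(388,275) is near the predicted markers. All three props are still in the tray, and the lip is over the mouth inside the back board. Now the pour.

Request:
{"name": "play_rows", "arguments": {
  "series": [
    [-11, 0, -2, 0, 0.087, 0, 1],
    [-11, 0, -2, 0, 0.087, 0, 1],
    [-8, 0, -2, 0, 0.087, 0, 1],
    [-8, 0, -2, 0, 0.087, 0, 1],
    [-7, 0, -3, 0, 0.087, 0, 1],
    [-7, 0, -3, 0, 0.087, 0, 1],
    [-7, 0, -3, 0, 0.087, 0, 1],
    [0, 0, 0, 0, 0, 0, 1],
    [0, 0, 0, 0, 0, 0, 1],
    [0, 0, 0, 0, 0, 0, 1]
  ]
}}

```text
time_s: 13.48
tool_pos: [0.4553, -0.1624, 0.2545]
tool_rot: [0.637, 0.644, 0.297, -0.3]
contact_force: [0.1, 0.0, -1.5]
gripper_width: 0.184
grasp_force: 30.0
```

```bash
python3 st.py; python3 - <<'E'
from plan import *
from workcell import vision
import cv2
s=manip.get_state(); i=vision.camera_info('side'); im=vision.camera('side')[:,:,::-1].copy()
R=Ro.from_quat(s['tool_rot']); gp=s['tool_pos']-R.apply([0,0,.0187]); Rt=R*tool(0,np.radians(24.8),0).inv()
w=lambda L:gp+Rt.apply((np.array(L)-[0,-3,109.5])/1000)
print('lip hopper frame',1000*(w((0,-86,36))-place(H,(0,0,0))),'tilt',np.degrees(Rt.as_rotvec()))
for L in((41,-86,36),(-41,-86,36),(41,81,45),(-41,81,45)):
    u=proj(i,w(L)); cv2.circle(im,tuple(int(v) for v in u.round()),2,(0,0,255),1)
cv2.imwrite('pics/s5.png',cv2.resize(im[60:220,200:360],None,fx=3.5,fy=3.5))
E
```

```text
13.47 q [ 0.1051  0.4988  0.7746  1.5977 -0.8514  1.9298  0.9698] p [ 0.4553 -0.1624  0.2545] F [ 0.1276  0.0461 -1.5223] w 0.18 30.00002812128514
[[-0.0071  0.9999 -0.0084]
 [ 0.6432  0.011   0.7657]
 [ 0.7657 -0.     -0.6432]]
lip hopper frame [  0.2684  47.6648 167.1361] tilt [74.7688  0.4122  0.537 ]
```

View pics/s5.png

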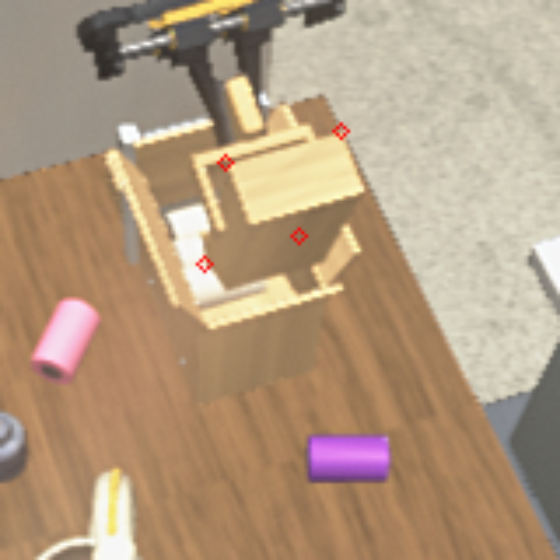

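The weight fell from 4.8 N to about 1.5 N, which is the empty tray. White props lie in the hopper at (185,220) and (205,260). I'll lift the tray off and level it.

Request:
{"name": "play_rows", "arguments": {
  "series": [
    [20, 0, -17, 0, 0, 0, 1],
    [25, 0, -21, 0, 0, 0, 1],
    [23, 0, -19, 0, 0, 0, 1],
    [0, 0, 0, 0, -0.145, 0, 1],
    [0, 0, 0, 0, -0.145, 0, 1],
    [0, 0, 0, 0, -0.145, 0, 1],
    [0, 0, 0, 0, -0.145, 0, 1],
    [0, 0, 0, 0, -0.145, 0, 1],
    [0, 0, 0, 0, -0.145, 0, 1],
    [0, 0, 0, 0, -0.145, 0, 1],
    [0, 0, 0, 0, -0.145, 0, 1],
    [0, 0, 0, 0, -0.145, 0, 1]
  ]
}}

```text
time_s: 15.02
tool_pos: [0.4547, -0.1634, 0.3447]
tool_rot: [0.689, 0.692, -0.15, 0.154]
contact_force: [-0.1, 0.7, -3.4]
gripper_width: 0.182
grasp_force: 30.0
```

```bash
python3 st.py; python3 - <<'E'
from plan import *
R=tool(0,np.radians(24.8),-.137); p=np.array([.4477,.1657,.1726]); print(*delta(p,R))
E
```

```text
15.03 q [-0.5157 -0.1187  0.4127  1.7586  0.4796  1.539  -0.1281] p [ 0.4547 -0.1634  0.3447] F [-0.0843  0.6733 -3.4046] w 0.18 29.99871860956773
[[-0.0042  1.      0.006 ]
 [ 0.9074  0.0064 -0.4203]
 [-0.4203  0.0037 -0.9074]]
turn(tool0) [0.0635 0.0007 0.1286] shift in target axes mm [367.2508 -51.9203  19.9299] in current axes [370.9664  -5.5826  17.8553]
```

Request:
{"name": "play_rows", "arguments": {
  "series": [
    [25, 0, -12, 0, 0, 0, 1],
    [45, -1, -21, 0, 0, 0, 1],
    [50, -1, -23, 0, 0, 0, 1],
    [50, -1, -23, 0, 0, 0, 1],
    [50, -1, -23, 0, 0, 0, 1],
    [45, -1, -21, 0, 0, 0, 1],
    [30, 0, -14, 0.02, 0, 0.043, 1],
    [5, 0, -2, 0.02, 0, 0.043, 1],
    [0, 0, 0, 0.023, 0, 0.043, 1],
    [0, 0, 0, 0, 0, 0, 1]
  ]
}}

```text
time_s: 16.27
tool_pos: [0.4475, 0.1663, 0.3441]
tool_rot: [0.736, 0.642, -0.162, 0.139]
contact_force: [0.2, -0.7, -2.2]
gripper_width: 0.177
grasp_force: 30.0
```

```bash
python3 st.py; python3 - <<'E'
from plan import *
from workcell import vision
import cv2
R=tool(0,np.radians(24.8),-.137); p=np.array([.4477,.1657,.0926]); print(*delta(p,R))
a=vision.camera('wrist')[:,:,::-1]; b=vision.camera('side')[:,:,::-1]
b=cv2.resize(b[75:185,220:320],(400,440))
out=np.zeros((440,800,3),np.uint8); out[:300,:400]=cv2.resize(a,(400,300)); out[:,400:]=b
cv2.imwrite('pics/c6.png',out)
E
```

```text
16.27 q [-0.7863  0.1589  0.1358  1.4909  0.2833  1.8001 -0.7637] p [0.4475 0.1663 0.3441] F [ 0.1551 -0.7172 -2.1886] w 0.18 30.000064708292484
[[ 0.1231  0.9905 -0.0606]
 [ 0.9002 -0.1371 -0.4134]
 [-0.4178 -0.0037 -0.9085]]
turn(tool0) [-0.0036 -0.0018  0.001 ] shift in target axes mm [104.9625   0.2733 228.5274] in current axes [104.5438   1.1984 228.7163]
```

View pics/c6.png

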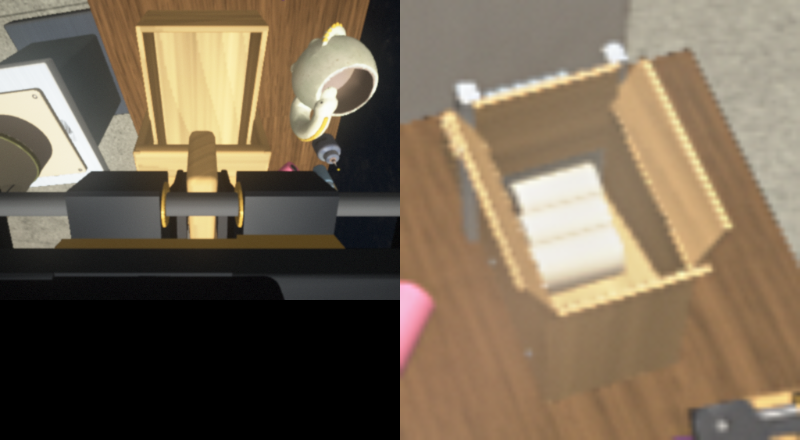

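The left half shows the tray empty. The right half shows all three props lying side by side in the hopper around (570,220), with the gate shut. Next I'll lower the tray onto its old spot.

Request:
{"name": "play_rows", "arguments": {
  "series": [
    [10, 0, 20, 0, 0, 0, 1],
    [17, 0, 38, 0, 0, 0, 1],
    [18, 0, 40, 0, 0, 0, 1],
    [18, 0, 40, 0, 0, 0, 1],
    [17, 0, 36, 0, 0, 0, 1],
    [11, 0, 23, 0, 0, 0, 1],
    [4, 0, 8, 0, 0, 0, 1],
    [0, 0, 0, 0, 0, 0, 1]
  ]
}}

```text
time_s: 17.38
tool_pos: [0.4464, 0.1677, 0.1177]
tool_rot: [0.735, 0.643, -0.163, 0.139]
contact_force: [-0.3, 0.1, -2.2]
gripper_width: 0.18
grasp_force: 30.0
```

Request:
{"name": "play_rows", "arguments": {
  "series": [
    [1, 0, 3, 0, 0, 0, 1],
    [1, 0, 3, 0, 0, 0, 1],
    [0, 0, 0, 0, 0, 0, 1]
  ]
}}

```text
time_s: 17.75
tool_pos: [0.4462, 0.1671, 0.111]
tool_rot: [0.735, 0.643, -0.163, 0.139]
contact_force: [1.1, -0.5, -2.5]
gripper_width: 0.18
grasp_force: 30.0
```

Request:
{"name": "play_rows", "arguments": {
  "series": [
    [1, 0, 3, 0, 0, 0, 1],
    [1, 0, 3, 0, 0, 0, 1],
    [0, 0, 0, 0, 0, 0, 1]
  ]
}}

```text
time_s: 18.12
tool_pos: [0.4459, 0.1662, 0.1044]
tool_rot: [0.735, 0.643, -0.163, 0.139]
contact_force: [-0.1, 0.0, -2.5]
gripper_width: 0.18
grasp_force: 30.0
```

Request:
{"name": "play_rows", "arguments": {
  "series": [
    [1, 0, 2, 0, 0, 0, 1],
    [1, 0, 2, 0, 0, 0, 1],
    [0, 0, 0, 0, 0, 0, 1]
  ]
}}

```text
time_s: 18.5
tool_pos: [0.4459, 0.1665, 0.1]
tool_rot: [0.735, 0.643, -0.163, 0.139]
contact_force: [0.0, -0.2, -2.4]
gripper_width: 0.183
grasp_force: 30.0
```

Request:
{"name": "play_rows", "arguments": {
  "series": [
    [1, 0, 2, 0, 0, 0, 1],
    [0, 0, 2, 0, 0, 0, 1],
    [0, 0, 0, 0, 0, 0, 1]
  ]
}}

```text
time_s: 18.88
tool_pos: [0.4458, 0.1656, 0.096]
tool_rot: [0.735, 0.643, -0.163, 0.139]
contact_force: [0.3, 0.0, -2.4]
gripper_width: 0.18
grasp_force: 30.0
```

Request:
{"name": "play_rows", "arguments": {
  "series": [
    [0, 0, 2, 0, 0, 0, 1],
    [1, 0, 1, 0, 0, 0, 1],
    [0, 0, 0, 0, 0, 0, 1]
  ]
}}

```text
time_s: 19.25
tool_pos: [0.4458, 0.1655, 0.0929]
tool_rot: [0.735, 0.643, -0.163, 0.139]
contact_force: [-0.3, -0.6, -2.5]
gripper_width: 0.185
grasp_force: 30.0
```

Request:
{"name": "play_rows", "arguments": {
  "series": [
    [0, 0, 1, 0, 0, 0, 1],
    [0, 0, 0, 0, 0, 0, 1]
  ]
}}

```text
time_s: 19.5
tool_pos: [0.4459, 0.1653, 0.0926]
tool_rot: [0.735, 0.643, -0.163, 0.139]
contact_force: [-2.5, 0.6, 4.7]
gripper_width: 0.183
grasp_force: 30.0
```

The tray touched down at the same height I grasped it from. Now I'll release and retreat.

Request:
{"name": "play_rows", "arguments": {
  "series": [
    [0, 0, 0, 0, 0, 0, -1],
    [0, 0, 0, 0, 0, 0, -1],
    [0, 0, 0, 0, 0, 0, -1],
    [0, 0, 0, 0, 0, 0, -1],
    [0, 0, 0, 0, 0, 0, -1],
    [0, 0, 0, 0, 0, 0, -1],
    [0, 0, 0, 0, 0, 0, -1],
    [0, 0, -15, 0, 0, 0, -1],
    [0, 0, -30, 0, 0, 0, -1],
    [0, 0, -45, 0, 0, 0, -1],
    [0, 0, -40, 0, 0, 0, -1],
    [0, 0, 0, 0, 0, 0, -1]
  ]
}}

```text
time_s: 21.0
tool_pos: [0.4547, 0.2214, 0.2134]
tool_rot: [0.735, 0.644, -0.16, 0.139]
contact_force: [-0.1, -0.2, -0.3]
gripper_width: 1.0
grasp_force: 0.0
```

```bash
python3 st.py; python3 - <<'E'
from h import *
from workcell import vision
import cv2
# numeric check: template of tray rim in side view vs start picture; props & gate region vs mouth
a=np.load('pics/side0.npy').astype(np.uint8); b=vision.camera('side')
t=a[258:276,298:330]; m=cv2.matchTemplate(b[235:300,280:350],a[262:278,300:336],cv2.TM_CCOEFF_NORMED); print(m.max())
S=vision.camera_info('side')
for n,L in(('back',(0,79,45)),('floor',(0,45,5)),('cornerL',(39,79,45)),('cornerR',(-39,79,45))):
    u=proj(S,place([.4467,.1757,-.137],L)).round().astype(int); print(n,u,b[u[1],u[0]],a[u[1],u[0]])
H=[.4546,-.1753,.009]
for y in(-55,-15,25,60):
    u=proj(S,place(H,(15,y,60))).round().astype(int); print('hopper y',y,u,b[u[1],u[0]])
u=proj(S,place(H,(0,-74,65))).round().astype(int); print('gate opening',u,b[u[1],u[0]],a[u[1],u[0]])
E
```

```text
21.0 q [-0.8201  0.297   0.1059  1.5958  0.2462  1.578  -0.8854] p [0.4547 0.2214 0.2134] F [-0.0869 -0.1982 -0.2856] w 1.0 0.0
[[ 0.12    0.9912 -0.056 ]
 [ 0.9023 -0.1324 -0.4104]
 [-0.4142 -0.0013 -0.9102]]
0.504658
back [318 272] [116  97  68] [116  96  67]
floor [313 263] [77 75 76] [242 241 238]
cornerL [304 274] [191 158 108] [201 165 112]
cornerR [332 269] [127 106  73] [127 104  74]
hopper y -55 [254 127] [230 219 195]
hopper y -15 [258 137] [239 236 230]
hopper y 25 [263 147] [219 186 139]
hopper y 60 [267 157] [141 118  89]
gate opening [256 120] [243 243 233] [224 195 147]
```

The tray's rim pixels match their starting values at the back edge and both corners, so it stands upright in its place. The gripper is clear of it and reads no load, and the props are still in the hopper.

```bash
python3 -c "
from workcell import order; print(order.sign_off())"
```

```text
the job is handed in; nothing more can be done
None
```

The job is handed in at about 21 s: the gate is pressed down to its stop, all three props lie in the hopper, and the empty tray stands upright on the bench, released; no verdict came back.

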